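# Shut off the bench air and clip the air pen away

## Task

Close down the bench air: first turn the lever of the one air cock that still stands open fully to its shut stop, square across its pipe like its neighbour, which stays shut. With the air off, lay the air pen over the rest, its barrel lengthways over both spring clips with the two hexagon collars outside them, and press it straight down until both clips have snapped round it and it sits fully home; leave the jars and the eraser where they are.

Things in the scene. Friction and masses are not known exactly. Their poses are not given: they have to be found in the camera images.
- station: Fixed air manifold: aluminium bar 245 mm long on a round pillar, bar axis 40 mm above the desk; origin on the desk under the bar, y along the bar to the left, x away from the robot. A round gauge, top 109 mm high, stands on its right end. Two equal brass ball cocks, a and b, sit on its front 130 mm apart; which is left and which right varies.
- cock_a (a joint): Lever angle of cock a, turning level about an upright stem. 0 = shut: lever square across its outlet pipe, parallel to the bar, pointing left, at a hard stop. 1.571 = open: lever along the pipe, pointing from the bar towards the robot, at the other stop. Shuts clockwise seen from above. Stiff friction (0.18 N m, 3 N at the sleeve); stays where left.
- cock_a_grip (a point): Middle of the black sleeve on cock a's lever, 87 mm above the desk. The sleeve is 16 mm wide (level, across the lever), 11 mm thick (upright) and 58 mm long, from 32 to 90 mm from the stem axis. The space 30 mm below it is free. Turns with the lever: y points along the lever from stem to tip, z up.
- cock_a_pivot (a point): Point on the upright stem axis of cock a, level with cock_a_grip and 61 mm from it. Axes as cock_a_grip.
- cock_b (a joint): Lever angle of cock b, the other of the two cocks; same build and values as cock_a.
- cock_b_grip (a point): As cock_a_grip, for cock b.
- cock_b_pivot (a point): As cock_a_pivot, for cock b.
- pen_mid (a point): Centre of the air pen, on its axis, 11 mm above the desk as it lies: the place to grasp, across the barrel, marked by dark grip rings. Barrel round, plain metal, 19 mm diameter, 108 mm long, with a hexagon collar 22 mm across flats, 10 mm long at each end (54 to 64 mm from the centre). About 0.11 kg, balanced near the centre; it does not roll by itself. y along the pen to the nozzle.
- pen_tip (a point): Tip of the pen's thin nozzle, 94 mm from pen_mid along its axis. The other end is a brass plug nipple that ends 82 mm from pen_mid. Axes as pen_mid.
- rest_seat (a point): Where the pen's centre lies when home in the rest, 50 mm above the desk; y along the line of the pen (nozzle either way), z up. The rest: black base plate 44 x 124 mm, 8 mm thick, fixed to the desk, and two pillars, each with a steel spring clip, 41 mm either side of this point. Between the clips 70 mm of length is open down to the base plate.
- clip_1 (a point): Middle of the spring clip at +y of rest_seat, 10 mm wide along the pen: two curved fingers open at the top, flared lips 14 mm above and 15 mm to each side of this point. A barrel laid on the lips lies some 12 to 15 mm too high; pressed straight down (about 15 N for both clips together) it spreads the fingers, which snap over it as it reaches the bottom.
- clip_2 (a point): The same for the clip at -y of rest_seat.
- jar_oil: Small jar with a white cap, 36 mm diameter, 55 mm high, origin at the middle of its underside; bystander, stays.
- jar_paste: Small wide jar, 50 mm diameter, 40 mm high, origin at the middle of its underside; bystander, stays.
- jar_acid: Small jar with a dark cap, 32 mm diameter, 46 mm high, origin at the middle of its underside; bystander, stays.
- eraser: Abrasive block, 23 x 48 x 13 mm, lying flat on the desk before the manifold, origin at the middle of its underside; bystander, stays.

How it is judged:
By the outcome, as a careful person would: the job done as asked, in the order asked, and still so for the second after the job is handed in, with the robot touching nothing.
It also fails if it takes over 51 s, if anything falls off the work surface, if the arm or the gripper's body presses on something with over 40 N, if the wrist force passes 120 N, or if a joint passes its speed limit or range.

## Robot

A 7-joint arm with a two-finger parallel gripper is mounted at the origin on a cart in front of the work surface, level with it; the furniture and walls round the work are solid. World frame = base frame: x ahead of the robot, y to its left, z up, the work surface at z = 0. Lengths are in m, angles in rad, forces in N, time in s.
With the tool pointing down it reaches from about 0.425 to 0.925 m from the base axis. Payload 6.8 kg.
Tool frame: the origin (TCP) lies at the very end of the fingers, on their centre line; the grasp point (between the pads) lies r.pinch_z behind it (r.pinch_z is the distance from the TCP to the grasp point, in m); z points along the fingers, y is the line along which they close (so a half turn about z gives the same grasp; the last joint's range is limited). The gripper opens to 85 mm and grips with 20 to 120 N. Pads are 22 mm wide; open, the fingers measure 114 mm over their backs; the gripper's body (76 mm by 85 mm) begins 54 mm behind the grasp point. The pads swing forward as they close: fully open they stand 13 mm farther back than shut.
Start: joints at [1.018, 0.477, 0.022, 1.555, -0.011, 1.109, -0.083], TCP at [0.29, -0.609, 0.205] pointing down, gripper open.
Joint ranges: [-2.96, 2.96], [-0.34, 2.1], [-1.41, 1.46], [0.24, 2.44], [-1.37, 4.51], [0.17, 1.92], [-2.96, 2.96]. Speed limits (rad/s): [2.39, 2.39, 3.14, 3.14, 3.14, 3.14, 3.14].

## Interface

Orientations are given as a rotation vector (axis times angle).
In Python, from bench import status, grab_frame, camera_model, r gives the robot as it stands. The module is installed in compiled form; this text tells all that it offers.
- The arm moves only by the shell command python3 -m creep 'ROWS' [FORCE]. ROWS is text: rows parted by semicolons, each of 7 numbers parted by spaces: the turn, a rotation vector about the tool's x, y, z in rad, then the shift along the tool's x, y, z in mm, then the opening, from -1 (shut) to 1 (fully open). In form: rx ry rz tx ty tz fingers; .... A call has 1 to 10 rows; each row is the pose to reach, as a shift and turn from the pose commanded when the call began, along the tool's axes at that moment; what a row does not reach only later rows make up. A row lasts 1/8 s, in which the tool goes at most 62.5 mm and 10.7 degrees, less where a joint would pass 70% of its speed; a pose out of reach is approached as far as the arm can. A call with a gripper value outside its range is refused whole. The fingers move at their own pace and stop on an object; FORCE is the grip in N (left out, the last holds). Time passes only in rows, so rows that repeat a pose let the fingers close. It gives the time, the measured TCP pose, the force, the opening and the grip force at its end, in the units of the state.
- status.get_obs(): the state, without advancing time (a new reading comes with each control period).
- grab_frame(name): name is "scene" or "side" or "wrist"; returns (picture, depth): 480x640x3 uint8, red, green, blue; 480x640 float32, m along the optical axis (not along the pixel's ray), 0 where there is no reading.
- camera_model(name): a dict with "K" (3x3 intrinsics, pixels), "rvec" (rotation vector, rad) and "tvec" (3), from world to camera coordinates, as OpenCV has them. Camera axes: x right, y down, z forward; pixel columns grow to the right and rows downward; lengths in m; the calibration is good to about 2 mm. A picture is of the moment at which its call begins: read the wrist's pose just before it. camera_model takes no time and is no camera call; for the wrist camera it gives the pose at the moment of the call.
- r.hand_in(): hands the job in; it is judged then, once.
The state is a dict: "clock": time; "joints": joint angles; "qvel": joint speeds; "tau": joint torques, N m; "tcp_pos": TCP position; "orientation": TCP orientation; "contact_force": force on the tool from outside, world axes, zero at the start; "moment": the same for the moment, N m; "grip_width": finger opening in m; "gripper_force": force on a finger pad.
Only numpy, scipy, OpenCV 4.12 (cv2) and the standard library are available. Lean on these libraries where they do the work, as an engineer would, in place of code of your own. Each camera call takes 0.05 s, during which the arm holds its last target. There are 200 camera calls.

## Working session

There is one attempt and no reset: what is moved stays moved. The work goes in short steps, Python scripts to look and compute and a shell command to move; the robot and the scene stay as the last step left them, time stands still between calls to the robot, and variables do not carry over. Pictures are saved under pics/ and viewed, at most 11 in all, crops included, and the job is handed in when it is done.

```bash
mkdir -p pics; cat > h.py <<'E'
import numpy as np, cv2
from bench import status, grab_frame, camera_model, r
from scipy.spatial.transform import Rotation as R
def save(n,f):
    p,d=grab_frame(n); cv2.imwrite(f'pics/{f}.png',p[:,:,::-1]); m=camera_model(n)
    np.savez(f'pics/{f}.npz',p=p,d=d,K=m['K'],rvec=m['rvec'],tvec=m['tvec'])
def load(f): return np.load(f'pics/{f}.npz')
def ray(f,u,v,z=None):
    m=load(f);Rw=R.from_rotvec(np.ravel(m['rvec'])).as_matrix();t=np.ravel(m['tvec'])
    c=-Rw.T@t; d=Rw.T@np.linalg.inv(m['K'])@np.array([u,v,1.])
    s=m['d'][int(v),int(u)] if z is None else (z-c[2])/d[2]
    return c+s*d
def tool(p,rz=None):
    "world point -> shift in tool axes, mm from measured TCP"
    o=status.get_obs(); return R.from_rotvec(o['orientation']).inv().apply(np.array(p)-o['tcp_pos'])*1000
E
python3 - <<'E'
from h import *
for n in('scene','side','wrist'): save(n,n+'0')
o=status.get_obs(); print(o['clock'],o['tcp_pos'],R.from_rotvec(o['orientation']).as_matrix().round(3),r.pinch_z,o['grip_width'])
E
```

```text
0.15 [ 0.29019816 -0.60891045  0.20406759] [[ 0.903  0.43  -0.001]
 [ 0.43  -0.903  0.001]
 [-0.    -0.001 -1.   ]] 0.0187 0.08533849678569941
```

View pics/scene0.png

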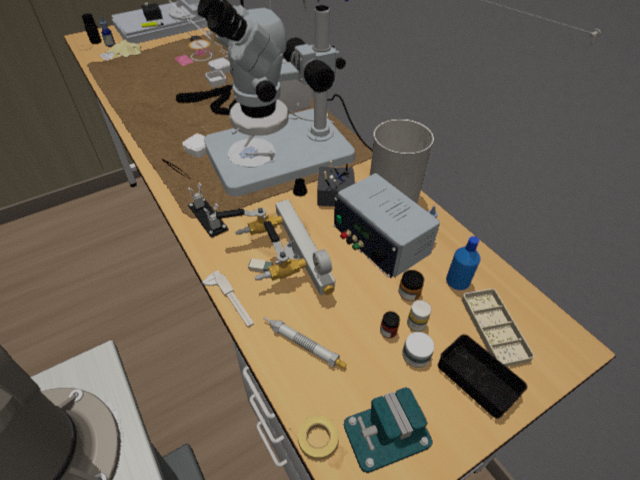

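View pics/side0.png

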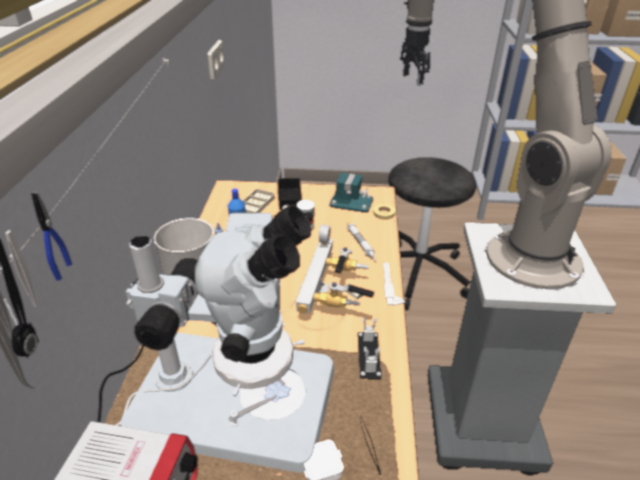

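The scene view shows the manifold running from (285,205) to (328,290), with the gauge at its right end. The pen lies from (265,320) to (345,367) and the rest is at (208,215). I'll enlarge the middle of the picture.

```bash
python3 - <<'E'
from h import *
p=cv2.imread('pics/scene0.png')[175:385,170:370]
cv2.imwrite('pics/c1.png',cv2.resize(p,None,fx=2.85,fy=2.85,interpolation=cv2.INTER_CUBIC))
p=cv2.imread('pics/side0.png')[215:385,290:420]
cv2.imwrite('pics/c2.png',cv2.resize(p,None,fx=3.5,fy=3.5,interpolation=cv2.INTER_CUBIC))
E
```

```text
(no output)
```

View pics/c1.png

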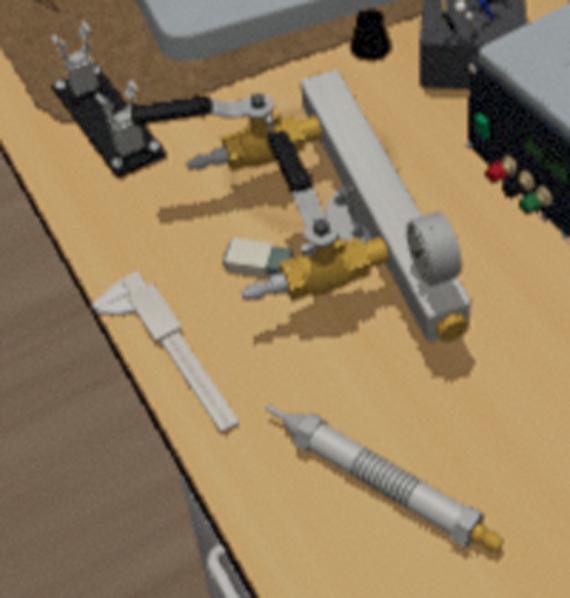

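View pics/c2.png

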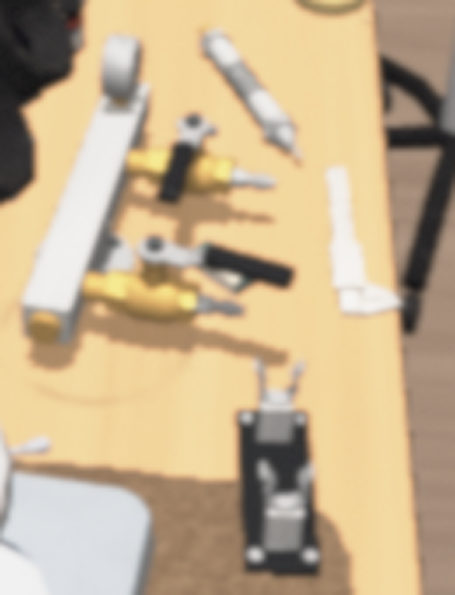

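```bash
python3 - <<'E'
from h import *
def a(n,x,y,z=None):
    u,v=x/2.85+170,y/2.85+175
    print(n,ray('scene0',u,v).round(4),ray('scene0',u,v,z).round(4) if z is not None else '')
a('stemL',258,100,.095);a('slvL tip',138,112,.0925);a('slvL in',208,105,.0925)
a('stemR',320,230,.095);a('slvR',290,160,.0925)
a('mid',386,476,.020);a('colN',304,432,.02);a('colP',468,520,.02);a('tip',268,408,.011);a('plug',500,545,.011)
a('near base corner',163,153,.008);a('base corner2',122,173,.008);a('base corner3',55,86,.008)
a('clip near',125,110,.05);a('clip far',80,60,.05)
a('eraser',250,257,.013);a('barL',320,80,.05);a('barR',450,300,.05)
def b(n,x,y,z):
    u,v=x/3.5+290,y/3.5+215
    print('side',n,ray('side0',u,v).round(4),ray('side0',u,v,z).round(4))
b('stemL',155,243,.095);b('slvtip',290,275,.0925);b('slv in',208,250,.0925);b('stemR',194,122,.095)
b('mid',250,92,.02);b('tip',297,157,.011)
b('base',242,413,.008);b('base',306,415,.008);b('base',247,568,.008);b('base',318,572,.008)
b('clipn',278,395,.04);b('clipf',287,495,.04)
b('lipR',300,367,.064);b('lipL',258,363,.064);b('lipR',309,465,.064);b('lipL',264,463,.064)
E
```

```text
stemL [0.4993 0.2298 0.0897] [0.4971 0.2246 0.095 ]
slvL tip [0.4212 0.2623 0.0912] [0.4208 0.2609 0.0925]
slvL in [0.4658 0.2412 0.0925] [0.4658 0.2412 0.0925]
stemR [0.4782 0.1021 0.087 ] [0.4752 0.096  0.095 ]
slvR [0.4893 0.1628 0.0929] [0.4894 0.1632 0.0925]
mid [ 0.4403 -0.0414  0.0208] [ 0.4405 -0.041   0.02  ]
colN [0.4121 0.0116 0.0223] [0.4127 0.0129 0.02  ]
colP [ 0.4663 -0.0929  0.0217] [ 0.4668 -0.0922  0.02  ]
tip [0.4029 0.0439 0.0146] [0.4037 0.0461 0.011 ]
plug [ 0.4758 -0.1134  0.0143] [ 0.4769 -0.1121  0.011 ]
near base corner [0.4436 0.2976 0.0061] [0.4431 0.2958 0.008 ]
base corner2 [0.4077 0.2936 0.0073] [0.4076 0.2929 0.008 ]
base corner3 [0.4002 0.4125 0.0075] [0.4001 0.412  0.008 ]
clip near [0.4373 0.356  0.0077] [0.4256 0.3119 0.05  ]
clip far [0.4201 0.3906 0.0431] [0.4183 0.3827 0.05  ]
eraser [0.4512 0.1637 0.0128] [0.4512 0.1636 0.013 ]
barL [0.5635 0.2574 0.056 ] [0.5665 0.2632 0.05  ]
barR [0.5323 0.0289 0.0561] [0.535  0.0328 0.05  ]
side stemL [0.4984 0.243  0.0904] [0.4982 0.2484 0.095 ]
side slvtip [0.4166 0.2676 0.0918] [0.4166 0.2685 0.0925]
side slv in [0.466  0.2488 0.0919] [0.466  0.2495 0.0925]
side stemR [0.4788 0.1121 0.0859] [0.4787 0.1243 0.095 ]
side mid [ 0.4392 -0.0179  0.0189] [ 0.4392 -0.0164  0.02  ]
side tip [ 0.4034  0.0313 -0.0021] [0.4045 0.0482 0.011 ]
side base [0.4408 0.3056 0.0121] [0.4407 0.3016 0.008 ]
side base [0.4016 0.2985 0.0061] [0.4018 0.3003 0.008 ]
side base [0.4364 0.4197 0.007 ] [0.4364 0.4205 0.008 ]
side base [0.397  0.4204 0.008 ] [0.397  0.4204 0.008 ]
side clipn [0.4207 0.3154 0.0389] [0.4208 0.3165 0.04  ]
side clipf [0.4161 0.3955 0.0417] [0.416 0.394 0.04 ]
side lipR [0.4092 0.3135 0.061 ] [0.4094 0.3166 0.064 ]
side lipL [0.434  0.3177 0.0665] [0.4339 0.3151 0.064 ]
side lipR [0.4003 0.338  0.0048] [0.4054 0.3928 0.064 ]
side lipL [0.4302 0.3942 0.065 ] [0.4302 0.3932 0.064 ]
```

```bash
python3 - <<'E'
from h import *
P=[]
for f in('scene0','side0'):
    m=load(f);v,u=np.mgrid[0:480:2,0:640:2];d=m['d'][::2,::2];Rw=R.from_rotvec(np.ravel(m['rvec'])).as_matrix()
    c=np.stack([u,v,np.ones_like(u)],-1)@np.linalg.inv(m['K']).T*d[...,None]
    w=((c-np.ravel(m['tvec']))@Rw)[d>0];P.append(w)
P=np.vstack(P);P=P[(P[:,0]>.2)&(P[:,0]<.8)&(abs(P[:,1])<.7)&(P[:,2]>.1)&(P[:,2]<.6)]
H,_,_=np.histogram2d(P[:,0],P[:,1],bins=[np.arange(.2,.81,.05),np.arange(-.7,.71,.1)],weights=None)
print(H.astype(int)) # rows x .2.., cols y -.7..
E
```

```text
[[   0    3    0    0    0    0    0    0    0    0    0    0    0    0]
 [   7  283    0    0    0    0    0    0    0    0    0    0    0    0]
 [  86  118    0    0    0    0    0    0    0    0    0    0    0    0]
 [   0    0    0    0    0    0    0    0    0    0    0    0    0    0]
 [   0    0    0    0    0    0    0    0    0    0    0    0    0    0]
 [   0    0    0    0    0    0    0    0    0    0    0    0    0    0]
 [   0    0    0    0    0    0    0   65    0    0    0  176   80    0]
 [   0    0    0    0    0    0    0    0    0    0   21 1129  954    0]
 [   0    0    0    0    0    0    0    0    7    0   64  748 1159    0]
 [   0    0    0    0    0    0   16  257  156    0    0  498  525    0]
 [   0    0    0    0    0    0   12  316  166    0  106  529  222  287]
 [   0    0    0    0    0    0   61  124  295   82   58  809  279  333]]
```

```bash
python3 -m creep '0 0 -1.7 450 -460 -30 0.2;0 0 -1.7 450 -460 -30 0.2;0 0 -1.7 450 -460 -30 0.2;0 0 -1.7 450 -460 -30 0.2;0 0 -1.7 450 -460 -30 0.2;0 0 -1.7 450 -460 -30 0.2;0 0 -1.7 450 -460 -30 0.2;0 0 -1.7 450 -460 -30 0.2;0 0 -1.7 450 -460 -30 0.2;0 0 -1.7 450 -460 -30 0.2'; python3 -c "
from h import *
o=status.get_obs();print(o['joints'].round(2) if hasattr(o['joints'],'round') else o['joints'],R.from_rotvec(o['orientation']).as_matrix().round(3))"
```

```text
clock: 1.4
tcp_pos: [0.4928, -0.017, 0.2341]
orientation: [1.499, 2.76, -0.0]
contact_force: [1.8, -0.1, -0.9]
grip_width: 0.0511
gripper_force: 0.0
[ 0.44  0.2  -0.6   1.91  0.13  1.07  0.36] [[-0.544  0.839  0.   ]
 [ 0.839  0.544 -0.   ]
 [-0.001  0.    -1.   ]]
```

```bash
python3 -m creep '0 0 -0.7 257 103 40 0.1;0 0 -0.7 257 103 40 0.1;0 0 -0.7 257 103 40 0.1;0 0 -0.7 257 103 40 0.1;0 0 -0.7 257 103 40 0.1;0 0 -0.7 257 103 40 0.1'; python3 -c "
from h import *
save('wrist','w1');o=status.get_obs();print(R.from_rotvec(o['orientation']).as_matrix().round(3))"
```

```text
clock: 2.15
tcp_pos: [0.4381, 0.2557, 0.1936]
orientation: [-0.457, -3.107, -0.001]
contact_force: [0.8, -0.2, 0.4]
grip_width: 0.0471
gripper_force: 0.0
[[-0.957  0.29  -0.001]
 [ 0.29   0.957 -0.   ]
 [ 0.001 -0.    -1.   ]]
```

View pics/w1.png

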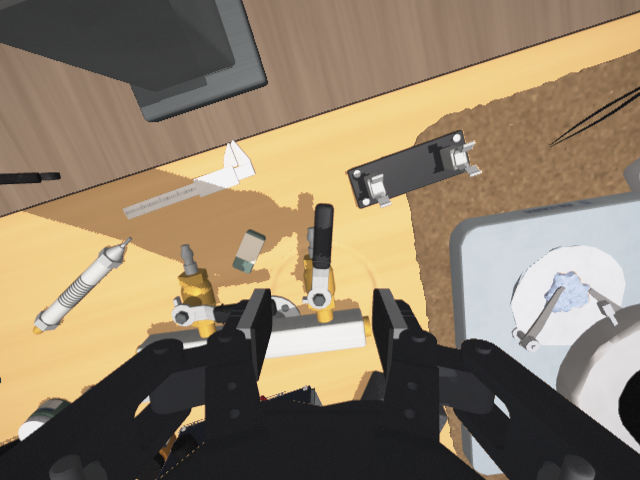

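The wrist view shows the open lever with its stem at (318,299) and its sleeve from (320,265) to (323,205). The shut lever's stem is at (182,315). The pen runs from its tip at (130,238) to its plug at (37,331), and the rest clips are at (376,188) and (461,158).

```bash
python3 - <<'E'
from h import *
def a(n,u,v,z): print(n,ray('w1',u,v).round(4),ray('w1',u,v,z).round(4))
a('stem',319,299,.095);a('in',320.5,265,.0925);a('tip',323.5,206,.0925);a('mid',322,235,.0925);a('stemR',182,316,.095)
a('tip',130,239,.011);a('plug',37,331,.011);a('colN',112,256,.02);a('colP',49,317,.02)
a('c1',376,188,.05);a('c2',461,158,.05)
a('b',348,169,.008);a('b',461,131,.008);a('b',360,208,.008);a('b',473,173,.008)
E
python3 - <<'E'
import cv2
p=cv2.imread('pics/w1.png')[115:220,335:495]
cv2.imwrite('pics/c3.png',cv2.resize(p,None,fx=5,fy=5,interpolation=cv2.INTER_CUBIC))
E
```

```text
stem [0.4976 0.2337 0.0889] [0.4947 0.2346 0.095 ]
in [0.4651 0.245  0.0932] [0.4653 0.2449 0.0925]
tip [0.4169 0.2622 0.0911] [0.4167 0.2623 0.0925]
mid [0.4401 0.2539 0.0918] [0.4399 0.254  0.0925]
stemR [0.4774 0.1082 0.0893] [0.4752 0.1117 0.095 ]
tip [0.4043 0.0445 0.012 ] [0.4044 0.0438 0.011 ]
plug [ 0.4748 -0.1081  0.0166] [ 0.4765 -0.1144  0.011 ]
colN [0.4153 0.0224 0.0201] [0.4153 0.0224 0.02  ]
colP [ 0.4613 -0.0805  0.021 ] [ 0.4616 -0.0816  0.02  ]
c1 [0.4237 0.3134 0.0401] [0.422  0.3122 0.05  ]
c2 [0.4195 0.3969 0.0401] [0.418  0.3931 0.05  ]
b [0.4018 0.2942 0.0039] [0.4014 0.294  0.008 ]
b [0.3982 0.4136 0.0079] [0.3982 0.4136 0.008 ]
b [ 0.4468  0.2959 -0.001 ] [0.4449 0.2954 0.008 ]
b [0.4311 0.3946 0.0667] [0.4433 0.4183 0.008 ]
```

View pics/c3.png

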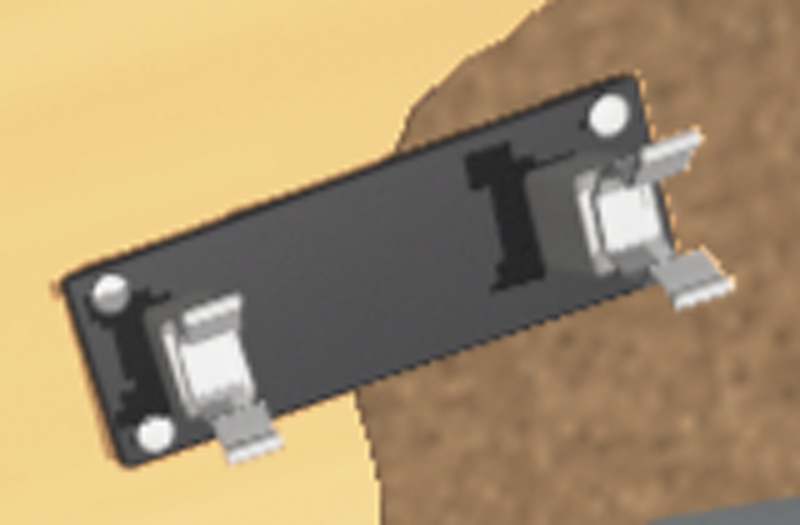

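```bash
python3 - <<'E'
from h import *
def a(n,x,y,z=.064): q=ray('w1',x/5+335-.4,y/5+115-.4,z); print(n,q.round(4)); return q
n=a('near',235,382);f=a('far',689,222)
print((n+f)/2,np.degrees(np.arctan2(*(f-n)[[1,0]])),np.linalg.norm(f-n))
a('s',110,293,.01);a('s',155,435,.01);a('s',608,115,.01)
E
python3 -m creep '0 0 0.045 0 0 60 0.1;0 0 0.045 0 0 110 0.1;0 0 0.045 0 0 126 0.1;0 0 0.045 0 0 126 0.1;0 0 0.045 0 0 126 -0.6;0 0 0.045 0 0 126 -0.6;0 0 0.045 0 0 126 -0.6;0 0 0.045 0 0 126 -0.6' 40; python3 -c "
from h import *
o=status.get_obs();print(R.from_rotvec(o['orientation']).as_matrix().round(3))"
```

```text
near [0.4237 0.3147 0.064 ]
far [0.4196 0.3972 0.064 ]
[0.42162584 0.35594506 0.064     ] 92.87494817186575 0.08260930014384764
s [0.408  0.3013 0.01  ]
s [0.4395 0.3028 0.01  ]
s [0.4029 0.4071 0.01  ]
clock: 3.2
tcp_pos: [0.4397, 0.2532, 0.0683]
orientation: [0.534, 3.095, 0.001]
contact_force: [0.3, 0.6, -0.4]
grip_width: 0.0171
gripper_force: 0.0
[[-0.942  0.335  0.001]
 [ 0.335  0.942  0.   ]
 [-0.001  0.    -1.   ]]
```

```bash
python3 -m creep '0 0 0 0 0 0 -1;0 0 0 0 0 0 -1;0 0 0.18 -1 10.7 0 -1;0 0 0.36 -3.8 21.1 0 -1;0 0 0.54 -8.5 30.8 0 -1;0 0 0.72 -14.9 39.6 0 -1;0 0 0.9 -22.7 47 0 -1;0 0 1.08 -31.7 52.9 0 -1;0 0 1.26 -41.7 57.1 0 -1;0 0 1.26 -41.7 57.1 0 -1' 40; python3 -c "
from h import *
o=status.get_obs();print(R.from_rotvec(o['orientation']).as_matrix().round(3),o['moment'])"
```

```text
clock: 4.45
tcp_pos: [0.4984, 0.293, 0.0678]
orientation: [2.254, 2.188, 0.0]
contact_force: [-0.0, -0.8, -0.2]
grip_width: 0.0
gripper_force: 0.0
[[ 0.03  1.    0.  ]
 [ 1.   -0.03 -0.  ]
 [-0.    0.   -1.  ]] [0.01671158 0.08111339 0.00191779]
```

```bash
python3 -c "
from h import *
save('wrist','w2')"
```

```text
(no output)
```

View pics/w2.png

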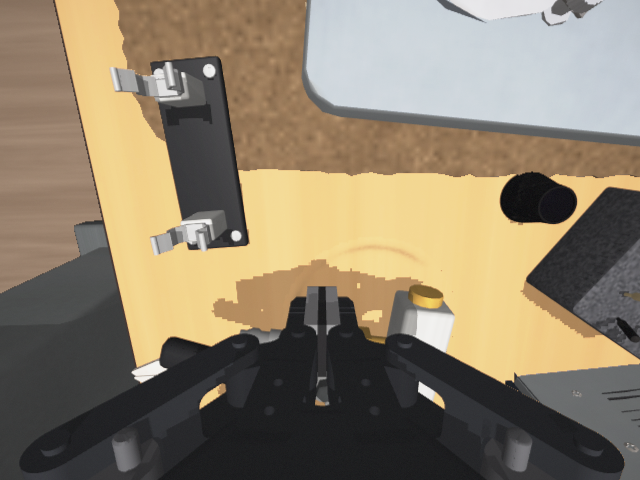

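The wrist view shows the hand shut and empty. The lever still points towards the robot, with its sleeve around (180,352).

```bash
python3 - <<'E'
from h import *
for u,v in((170,350),(180,352),(190,355),(265,335),(250,338)): print(u,v,ray('w2',u,v).round(4))
save('scene','s2');save('side','d2')
p=cv2.imread('pics/side0.png')
c1=cv2.resize(cv2.imread('pics/s2.png')[170:320,190:340],(400,400),interpolation=2)
c2=cv2.resize(cv2.imread('pics/d2.png')[215:345,290:420],(400,400),interpolation=2)
cv2.imwrite('pics/c4.png',np.hstack([c1,c2]))
E
```

```text
170 350 [0.4212 0.269  0.0929]
180 352 [0.4255 0.267  0.0919]
190 355 [0.4302 0.265  0.0917]
265 335 [0.4591 0.2457 0.0438]
250 338 [0.475  0.3064 0.1428]
```

View pics/c4.png

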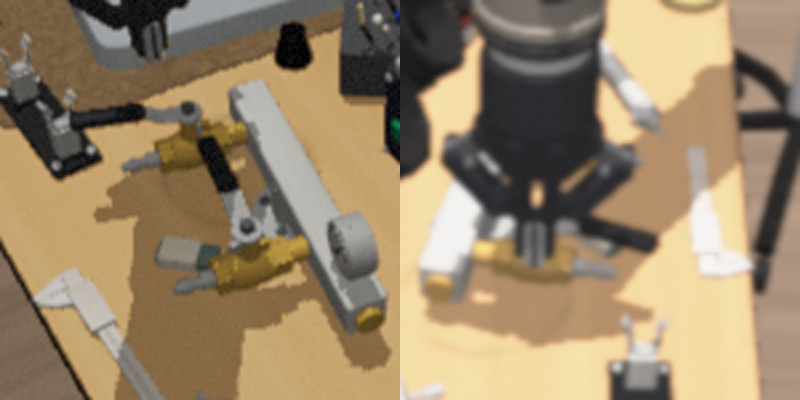

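```bash
python3 - <<'E'
from h import *
for v in range(180,200,3): print(v,[ray('s2',u,v).round(3).tolist() for u in (242,246,250)])
print(status.get_obs()['tcp_pos'])
m=load('s2');Rw=R.from_rotvec(np.ravel(m['rvec'])).as_matrix();t=np.ravel(m['tvec'])
for z in (0.068,.087,.12):
  c=m['K']@(Rw@np.array([.498,.293,z])+t);print(z,c[:2]/c[2])
E
```

```text
180 [[0.488, 0.28, 0.138], [0.497, 0.28, 0.134], [0.508, 0.286, 0.125]]
183 [[0.49, 0.287, 0.125], [0.497, 0.283, 0.124], [0.505, 0.281, 0.122]]
186 [[0.489, 0.288, 0.116], [0.495, 0.28, 0.12], [0.503, 0.279, 0.116]]
189 [[0.488, 0.286, 0.11], [0.495, 0.282, 0.109], [0.503, 0.28, 0.108]]
192 [[0.521, 0.381, 0.015], [0.493, 0.281, 0.103], [0.503, 0.283, 0.097]]
195 [[0.52, 0.38, 0.007], [0.529, 0.379, 0.004], [0.538, 0.374, 0.003]]
198 [[0.516, 0.374, 0.004], [0.525, 0.371, 0.002], [0.533, 0.366, 0.002]]
[0.49724132 0.29289538 0.0677082 ]
0.068 [247.25777334 200.36096195]
0.087 [246.29672206 193.71482587]
0.12 [244.55842158 181.69363427]
```

```bash
python3 - <<'E'
from h import *
print([ray('w2',u,v).round(4).tolist() for u,v in((315,292),(329,292),(315,300),(329,310))])
for f in('s2','d2','w2'):
    m=load(f);v,u=np.mgrid[0:480,0:640];d=m['d'];Rw=R.from_rotvec(np.ravel(m['rvec'])).as_matrix()
    w=(np.stack([u,v,np.ones_like(u)],-1)@np.linalg.inv(m['K']).T*d[...,None]-np.ravel(m['tvec']))@Rw
    k=(abs(w[...,0]-.4975)<.015)&(abs(w[...,1]-.293)<.02)&(w[...,2]>.062)&(w[...,2]<.3)&(d>0)
    q=w[k];i=np.argsort(q[:,2])[:12]; print(f,k.sum(),q[i[::3]].round(4).tolist(),np.percentile(q[:,2],[1,5,20]).round(3) if len(q) else '')
E
```

```text
[[0.4952, 0.3047, 0.1056], [0.5013, 0.3042, 0.1048], [0.4953, 0.3038, 0.1115], [0.5009, 0.3041, 0.1209]]
s2 603 [[0.4927, 0.2909, 0.0959], [0.4981, 0.2828, 0.0967], [0.5002, 0.2817, 0.0992], [0.5024, 0.281, 0.1015]] [0.099 0.106 0.123]
d2 528 [[0.5023, 0.3027, 0.0968], [0.5001, 0.3057, 0.0997], [0.4981, 0.3057, 0.0999], [0.5023, 0.3037, 0.1005]] [0.1   0.105 0.121]
w2 20645 [[0.5037, 0.3036, 0.0973], [0.5046, 0.3037, 0.0977], [0.4946, 0.3042, 0.0981], [0.5028, 0.304, 0.0982]] [0.104 0.116 0.143]
```

```bash
python3 -m creep '0 0 -0.2 -5 -12 -25 0.1;0 0 -0.4 -12 -25 -25 0.1;0 0 -0.6 -22 -40 -25 0.1;0 0 -0.8 -40 -58 -25 0.1;0 0 -1 -40 -58 -25 0.1;0 0 -1.2 -40 -58 -25 0.1;0 0 -1.26 -40 -58 -25 0.1;0 0 -1.26 -40 -58 -25 0.1'; python3 - <<'E'
from h import *
o=status.get_obs();print(R.from_rotvec(o['orientation']).as_matrix().round(3))
save('wrist','w3');m=load('w3');v,u=np.mgrid[0:480,0:640];d=m['d'];Rw=R.from_rotvec(np.ravel(m['rvec'])).as_matrix()
w=(np.stack([u,v,np.ones_like(u)],-1)@np.linalg.inv(m['K']).T*d[...,None]-np.ravel(m['tvec']))@Rw
k=(w[...,2]>.088)&(w[...,2]<.096)&(w[...,0]<.47)&(w[...,0]>.39)&(w[...,1]>.2)&(w[...,1]<.3)&(d>0)&(m['p'].max(-1)<70)
q=w[k][:,:2].astype(np.float32);c=q.mean(0);print(k.sum(),c,q.min(0),q.max(0));L=cv2.fitLine(q,cv2.DIST_L2,0,.01,.01).ravel();print(L,np.degrees(np.arctan2(L[1],L[0])))
E
```

```text
clock: 5.6
tcp_pos: [0.4383, 0.2545, 0.0928]
orientation: [-0.534, -3.095, 0.0]
contact_force: [-0.6, -0.8, 0.4]
grip_width: 0.0473
gripper_force: 0.0
[[-0.942  0.335 -0.   ]
 [ 0.335  0.942  0.   ]
 [ 0.    -0.    -1.   ]]
2399 [0.44043472 0.25631878] [0.41299433 0.24091995] [0.46911448 0.27205408]
[ 0.94589657 -0.32446834  0.4404343   0.25631878] -18.933365
```

```bash
python3 -m creep '0 0 0 -1 2.5 30 0.1;0 0 0 -1 2.5 53 0.1;0 0 0 -1 2.5 53 0.1;0 0 0 -1 2.5 53 -1;0 0 0 -1 2.5 53 -1;0 0 0 -1 2.5 53 -1;0 0 0 -1 2.5 53 -1;0 0 0 -1 2.5 53 -1' 40
```

```text
clock: 6.65
tcp_pos: [0.4409, 0.257, 0.0409]
orientation: [0.536, 3.094, 0.001]
contact_force: [-1.9, -1.1, 7.4]
grip_width: 0.015
gripper_force: 39.7
```

```bash
python3 -m creep '0 0 0.18 -1 10.9 0 -1;0 0 0.36 -3.9 21.5 0 -1;0 0 0.54 -8.7 31.4 0 -1;0 0 0.72 -15.1 40.2 0 -1;0 0 0.9 -23.1 47.8 0 -1;0 0 1.08 -32.3 53.8 0 -1;0 0 1.26 -42.3 58.1 0 -1;0 0 1.36 -48.2 59.7 0 -1' 40;  python3 -c "
from h import *
o=status.get_obs();print(R.from_rotvec(o['orientation']).as_matrix().round(3),o['moment'])"
```

```text
clock: 7.65
tcp_pos: [0.5076, 0.297, 0.041]
orientation: [2.365, 2.066, 0.004]
contact_force: [2.6, -1.8, 2.6]
grip_width: 0.0148
gripper_force: 39.3
[[ 0.134  0.991  0.003]
 [ 0.991 -0.134  0.001]
 [ 0.001  0.003 -1.   ]] [-0.39690144 -0.1921319   0.29949512]
```

```bash
python3 -m creep '0 0 0.06 0 3.7 0 -1;0 0 0.1 0 6.1 0 -1;0 0 0.1 0 6.1 0 -1' 40;  python3 -c "
from h import *
o=status.get_obs();A=R.from_rotvec(o['orientation']).as_matrix();print(np.degrees(np.arctan2(A[1,0],A[0,0])),o['moment'])"
```

```text
clock: 8.02
tcp_pos: [0.5089, 0.2965, 0.0409]
orientation: [-2.457, -1.958, 0.006]
contact_force: [-10.5, -2.7, 13.5]
grip_width: 0.0152
gripper_force: 58.3
77.09981313850764 [-0.64821153  2.12550407  1.47899715]
```

```bash
python3 -m creep '0 0 0 0 0 0 0.1;0 0 0 0 0 0 0.1;0 0 0 0 0 0 0.1;0 0 0 0 0 -60 0.1;0 0 -0.1 -60 2 -110 0.1;0 0 -0.3 -120 5 -110 0.1;0 0 -0.5 -180 8 -110 0.1;0 0 -0.66 -240 10 -110 0.1;0 0 -0.66 -300 12 -110 0.1;0 0 -0.66 -343 12 -110 0.1';  python3 -m creep '0 0 0 0 0 0 0.1;0 0 0 0 0 0 0.1'; python3 - <<'E'
from h import *
o=status.get_obs();A=R.from_rotvec(o['orientation']).as_matrix();print(A.round(3))
save('wrist','w4');save('scene','s4')
E
```

```text
clock: 9.28
tcp_pos: [0.4448, -0.0428, 0.1502]
orientation: [1.698, 2.642, 0.001]
contact_force: [1.2, -0.9, 1.2]
grip_width: 0.0466
gripper_force: 0.0
clock: 9.52
tcp_pos: [0.4455, -0.0403, 0.1501]
orientation: [1.698, 2.642, 0.001]
contact_force: [-1.6, 0.7, 0.2]
grip_width: 0.047
gripper_force: 0.0
[[-0.415  0.91   0.001]
 [ 0.91   0.415  0.   ]
 [-0.     0.001 -1.   ]]
```

View pics/w4.png

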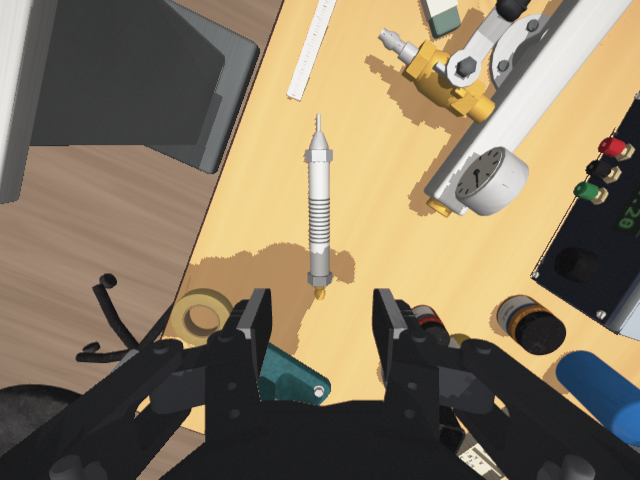

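The wrist view shows the pen with its tip at (318,114), its grip rings around (319,222) and its plug at (320,299). It stands clear of everything round it.

```bash
python3 - <<'E'
from h import *
def a(n,u,v,z): q=ray('w4',u,v,z);print(n,ray('w4',u,v).round(4),q.round(4));return q
t=a('tip',318.3,114,.011);p=a('plug',320,299,.011);m=a('mid',318.7,222,.0205);a('cN',319,155,.022);a('cP',319.5,278,.022)
d=(t-p)[:2];L=np.linalg.norm(d);c=p[:2]+d*82/176;print(L,c,np.degrees(np.arctan2(d[1],d[0])))
c3=np.r_[(c+m[:2])/2,0];print(c3,tool(c3))
M=load('s4');v,u=np.mgrid[0:480,0:640];D=M['d'];Rw=R.from_rotvec(np.ravel(M['rvec'])).as_matrix()
w=(np.stack([u,v,np.ones_like(u)],-1)@np.linalg.inv(M['K']).T*D[...,None]-np.ravel(M['tvec']))@Rw
for n,y0,y1 in(('L',.255,.34),('R',.13,.21)):
    k=(w[...,2]>.082)&(w[...,2]<.098)&(w[...,0]<.55)&(w[...,0]>.4)&(w[...,1]>y0)&(w[...,1]<y1)&(M['p'].max(-1)<70)
    q=w[k][:,:2].astype(np.float32);Lf=cv2.fitLine(q,cv2.DIST_L2,0,.01,.01).ravel();print(n,k.sum(),q.mean(0),q.min(0),q.max(0),np.degrees(np.arctan2(Lf[1],Lf[0])))
E
```

```text
tip [0.4026 0.0479 0.0141] [0.4025 0.0481 0.011 ]
plug [ 0.4765 -0.1098  0.0152] [ 0.4774 -0.1117  0.011 ]
mid [ 0.4419 -0.0371  0.0205] [ 0.4419 -0.0371  0.0205]
cN [0.4173 0.0173 0.0213] [0.4173 0.0174 0.022 ]
cP [ 0.4655 -0.0868  0.0219] [ 0.4655 -0.0867  0.022 ]
0.1764580746194747 [ 0.44250413 -0.03726923] 115.10410564666726
[ 0.44220167 -0.03717809  0.        ] [  3.21275729  -2.4740848  150.06098957]
L 119 [0.5079558  0.29198134] [0.49835497 0.26559106] [0.5174025  0.31894246] 81.72705
R 158 [0.48799992 0.16430336] [0.47784013 0.13751915] [0.49949148 0.19457778] 81.04036
```

```bash
python3 -m creep '0 0 -0.01 3 -2.5 60 0.1;0 0 -0.01 3 -2.5 115 0.1;0 0 -0.01 3 -2.5 150 0.1;0 0 -0.01 3 -2.5 165 0.1;0 0 -0.01 3 -2.5 172 0.1;0 0 -0.01 3 -2.5 173 0.1;0 0 -0.01 3 -2.5 173 -0.3;0 0 -0.01 3 -2.5 173 -0.3' 80
```

```text
clock: 10.62
tcp_pos: [0.4423, -0.039, -0.0223]
orientation: [1.684, 2.65, 0.001]
contact_force: [-0.5, -0.4, 0.1]
grip_width: 0.0298
gripper_force: 0.0
```

```bash
python3 -m creep '0 0 0 0 0 0 -1;0 0 0 0 0 0 -1;0 0 0 0 0 0 -1;0 0 0 0 0 0 -1' 80; python3 -m creep '0 0 0 0 0 -60 -1;0 0 0 0 0 -120 -1;0 0 0 0 0 -160 -1;0 0 0 0 0 -160 -1' 80;python3 -c "
from h import *
o=status.get_obs();A=R.from_rotvec(o['orientation']).as_matrix();print(A.round(3))
s=np.array([.4216,.356,0]);print(tool(s))"
```

```text
clock: 11.12
tcp_pos: [0.4421, -0.039, -0.0222]
orientation: [1.684, 2.65, 0.0]
contact_force: [-1.5, -0.1, 11.1]
grip_width: 0.0158
gripper_force: 78.0
clock: 11.62
tcp_pos: [0.4438, -0.0391, 0.1399]
orientation: [1.682, 2.646, 0.004]
contact_force: [0.5, -0.2, -2.1]
grip_width: 0.0164
gripper_force: 79.0
[[-0.424  0.905  0.007]
 [ 0.905  0.424 -0.001]
 [-0.004  0.006 -1.   ]]
[367.71954788 146.82722324 139.34087999]
```

```bash
python3 -m creep '0 0 0.05 58 22 0 -1;0 0 0.12 116 46 0 -1;0 0 0.2 174 70 0 -1;0 0 0.28 232 92 0 -1;0 0 0.387 290 115 0 -1;0 0 0.387 340 135 20 -1;0 0 0.387 368 147 50 -1;0 0 0.387 368 147 75 -1;0 0 0.387 368 147 75 -1' 80;python3 - <<'E'
from h import *
o=status.get_obs();A=R.from_rotvec(o['orientation']).as_matrix();print(A.round(3))
save('scene','s5');save('side','d5')
c1=cv2.resize(cv2.imread('pics/s5.png')[140:260,160:280],(400,400),interpolation=2)
c2=cv2.resize(cv2.imread('pics/d5.png')[240:400,310:430],(400,533),interpolation=2)[:533]
cv2.imwrite('pics/c5.png',np.hstack([np.vstack([c1,np.zeros((133,400,3),np.uint8)]),c2]))
E
```

```text
clock: 12.75
tcp_pos: [0.4158, 0.3548, 0.0586]
orientation: [-2.161, -2.279, 0.011]
contact_force: [0.6, 0.3, -1.5]
grip_width: 0.0159
gripper_force: 79.0
[[-0.053  0.999 -0.005]
 [ 0.999  0.053 -0.005]
 [-0.004 -0.006 -1.   ]]
```

View pics/c5.png

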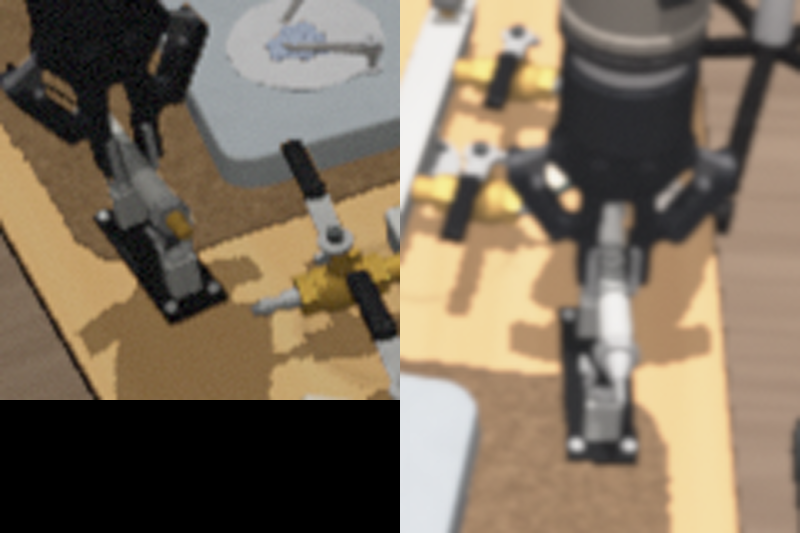

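Both views show the pen held over the rest, roughly parallel to the base plate. I'll fit its axis from the depth.

```bash
cat > fit.py <<'E'
from h import *
import sys
def fit(fs,zlo,zhi,yc=.356,z0=.095):
    Q=[]
    for f in fs:
        M=load(f);v,u=np.mgrid[0:480,0:640];D=M['d'];Rw=R.from_rotvec(np.ravel(M['rvec'])).as_matrix()
        w=(np.stack([u,v,np.ones_like(u)],-1)@np.linalg.inv(M['K']).T*D[...,None]-np.ravel(M['tvec']))@Rw
        g=(w[...,2]>zlo)&(w[...,2]<zhi)&(abs(w[...,0]-.418)<.03)&(M['p'].max(-1)>60)
        for a,b in((-.098,.098),):
            k=g&(w[...,1]-yc>a)&(w[...,1]-yc<b)&(abs(w[...,1]-yc)>.018); Q.append(w[k]); 
            y=w[k][:,1];print(f,k.sum(),'y range',y.min().round(4),y.max().round(4))
    Q=np.vstack(Q);B=Q[(abs(Q[:,1]-yc)<.052)]
    from scipy.optimize import least_squares
    def res(p): # axis x=p0+p1*dy, z=p2+p3*dy, radius 9.5mm
        dy=B[:,1]-yc; return np.hypot(B[:,0]-p[0]-p[1]*dy,B[:,2]-p[2]-p[3]*dy)-.0095
    s=least_squares(res,[.418,-.05,z0,0],loss='soft_l1',f_scale=.001)
    print(len(B),'x',s.x[0],'yaw',90-np.degrees(np.arctan(s.x[1])),'z',s.x[2],'tilt deg',np.degrees(np.arctan(s.x[3])),'rms',np.sqrt(np.median(res(s.x)**2)))
E
python3 -c "
from fit import *
fit(['s5'],.074,.13);fit(['d5'],.074,.13);fit(['s5','d5'],.074,.13)"
```

```text
s5 243 y range 0.2723 0.4449
115 x 0.41754449501729246 yaw 92.91128780728289 z 0.09217480159126919 tilt deg 0.22354818053176523 rms 0.0005189074789931948
d5 376 y range 0.2974 0.4521
200 x 0.4166889312869588 yaw 92.66657236971545 z 0.09414709907446416 tilt deg -0.2971223813796577 rms 0.0006856862395429118
s5 243 y range 0.2723 0.4449
d5 376 y range 0.2974 0.4521
315 x 0.41695666619041105 yaw 93.21501527337712 z 0.0934151550433227 tilt deg 0.6962130126943717 rms 0.0008255687151256727
```

```bash
python3 -m creep '0 0 0 0 4.3 0 -1;0 0 0 0 4.3 10 -1;0 0 0 0 4.3 20 -1;0 0 0 0 4.3 27 -1;0 0 0 0 4.3 31 -1;0 0 0 0 4.3 31 -1' 100
```

```text
clock: 13.6
tcp_pos: [0.4205, 0.3573, 0.0305]
orientation: [-2.16, -2.279, 0.003]
contact_force: [-4.6, -0.4, 1.4]
grip_width: 0.0149
gripper_force: 101.3
```

```bash
python3 -m creep '0 0 0 0 0 3 -1;0 0 0 0 0 6 -1;0 0 0 0 0 9 -1;0 0 0 0 0 12 -1;0 0 0 0 0 14 -1;0 0 0 0 0 14 -1' 100; python3 - <<'E'
from fit import *
save('scene','s6');save('side','d6')
fit(['s6'],.04,.066,z0=.05);fit(['d6'],.04,.066,z0=.05)
E
```

```text
clock: 14.35
tcp_pos: [0.4202, 0.3572, 0.0169]
orientation: [-2.16, -2.279, 0.004]
contact_force: [-7.3, -1.3, 7.9]
grip_width: 0.0154
gripper_force: 102.0
s6 266 y range 0.2755 0.4215
146 x 0.42264199051535345 yaw 90.67686191644836 z 0.05060386685842633 tilt deg -0.8264891557577335 rms 0.0012633097714771398
d6 397 y range 0.3025 0.4527
229 x 0.4193972167264762 yaw 92.4765407432799 z 0.051038335359615286 tilt deg 0.6273337337711455 rms 0.001167703882229679
```

```bash
python3 -m creep '0 0 0 0 0 2 -1;0 0 0 0 0 4 -1;0 0 0 0 0 4 -1' 100
```

```text
clock: 14.82
tcp_pos: [0.4203, 0.3572, 0.0164]
orientation: [2.161, 2.279, -0.004]
contact_force: [-16.5, -10.8, 45.4]
grip_width: 0.0148
gripper_force: 106.6
```

```bash
python3 -m creep '0 0 0 0 0 -4 -1;0 0 0 0 0 -4 0.1;0 0 0 0 0 -4 0.1;0 0 0 0 0 -4 0.1;0 0 0 0 0 -40 0.1;0 0 0 0 0 -100 0.1;0 0 0 -60 0 -150 0.1;0 0 0 -120 0 -170 0.1;0 0 0 -180 0 -170 0.1;0 0 0 -180 0 -170 0.1' ; python3 - <<'E'
from fit import *
save('scene','s7');save('side','d7')
fit(['s7'],.04,.07,z0=.05);fit(['d7'],.04,.07,z0=.05)
c1=cv2.resize(cv2.imread('pics/s7.png')[165:385,170:370],(400,440),interpolation=2)
c2=cv2.resize(cv2.imread('pics/d7.png')[280:412,320:440],(400,440),interpolation=2)
cv2.imwrite('pics/c7.png',np.hstack([c1,c2]))
E
```

```text
clock: 16.08
tcp_pos: [0.4327, 0.1724, 0.1833]
orientation: [2.169, 2.269, -0.001]
contact_force: [-0.3, 0.4, 0.4]
grip_width: 0.0466
gripper_force: 0.0
s7 421 y range 0.2736 0.4497
249 x 0.421250016995509 yaw 92.89327392669249 z 0.05128180647997939 tilt deg -0.1688393992380104 rms 0.001193483543356754
d7 533 y range 0.2776 0.4533
318 x 0.4199057892822896 yaw 93.09648462549728 z 0.051694624331021996 tilt deg 0.0148003180464948 rms 0.0013906937525659272
```

View pics/c7.png

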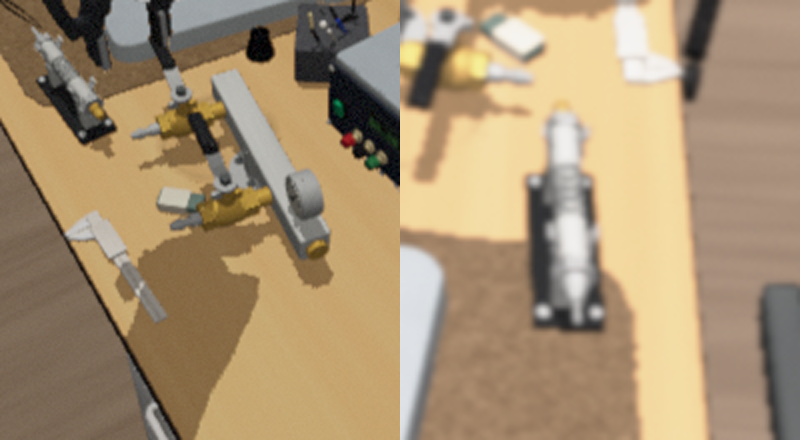

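The final views show both levers parallel to the bar. The pen lies level in both clips with its axis at about 51 mm, and the collars are outside the clips.

```bash
python3 -c "
from bench import r
print(r.hand_in())"
```

```text
the job is handed in; nothing more can be done
None
```

The job is handed in: the left air cock, the one that was open, is turned to its shut stop, and the pen is pressed home level in both clips at about 16 s on the clock; the eraser and jars were not knowingly touched, though I did not re-check the jars at the end.

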